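# Index the tape feeder to its first inductor and open the pick window

## Robot

A 6-joint arm with a two-finger parallel gripper is mounted at the origin on a cart in front of the work surface, level with it; the furniture and walls round the work are solid. World frame = base frame: x ahead of the robot, y to its left, z up, the work surface at z = 0. Lengths are in m, angles in rad, forces in N, time in s.
With the tool pointing down it reaches from about 0.4 to 0.925 m from the base axis. Payload 12.5 kg.
Tool frame: the origin (TCP) lies at the very end of the fingers, on their centre line; the grasp point (between the pads) lies behind it (manip.hold_point_z is the z of the grasp point in the tool frame, in m); z points along the fingers, y is the line along which they close (so a half turn about z gives the same grasp; the last joint's range is limited). The gripper opens to 95 mm and grips with 3 to 60 N. Pads are 20 mm wide; open, the fingers measure 119 mm over their backs; the gripper's body (75 mm by 180 mm) begins 59 mm behind the grasp point.
Start: joints at [-1.453, 0.491, 1.559, -0, 1.092, -0.106], TCP at [0.139, -0.609, 0.215] pointing down, gripper open.
Joint ranges: [-3.1, 3.1], [-0.84, 2.19], [0.05, 2.79], [-1.13, 4.28], [0.06, 2.93], [-2.69, 2.69]. Speed limits (rad/s): [2.22, 2.22, 2.79, 3.14, 3.14, 3.14].

## Interface

Orientations are given as [roll, pitch, yaw] about the fixed x, y, z axes, in that order (R = Rz(yaw) Ry(pitch) Rx(roll)).
In Python, from station import observe, imaging, finish_job, manip gives the robot as it stands.
- The arm moves only by the tool drive_tool, never from a script. Its argument "commands" is a list of rows, each an object with "dp": the shift along the tool's x, y, z in cm, a list of three; "dr": the turn, a rotation vector about the tool's x, y, z in rad, a list of three; "claw": the closure, from -1 (fully open) to 1 (shut). In form: [{"dp": [x, y, z], "dr": [rx, ry, rz], "claw": claw}, ...]. A call has 1 to 10 rows; each row is the pose to reach, as a shift and turn from the pose commanded when the call began, along the tool's axes at that moment; what a row does not reach only later rows make up. A row lasts 1/10 s, in which the tool goes at most 50 mm and 8.59 degrees, less where a joint would pass 70% of its speed; a pose out of reach is approached as far as the arm can. A call with a gripper value outside its range is refused whole. The fingers move at their own pace and stop on an object; "squeeze" is the grip in N (left out, the last holds). Time passes only in rows, so rows that repeat a pose let the fingers close. It gives the time, the measured TCP pose, the force, the opening and the grip force at its end, in the units of the state.
- observe(): the state, without advancing time (a new reading comes with each control period).
- imaging.camera(name): name is "scene" or "top" or "wrist"; returns the picture (420x560x3 uint8, red, green, blue); there is no depth.
- imaging.calibration(name): a dict with "fx", "fy", "cx", "cy" (pixels), "extrinsics" (4x4, takes a point from camera to world coordinates); the wrist camera has in their place "mount" (4x4, takes a point from camera to tool coordinates, whose origin is the TCP and whose axes are the flange's). Camera axes: x right, y down, z forward; pixel columns grow to the right and rows downward; lengths in m; the calibration is good to about 2 mm. A picture is of the moment at which its call begins: read the wrist's pose just before it. calibration takes no time and is no camera call.
- finish_job(): hands the job in; it is judged then, once.
The state is a dict: "time_s": time; "joint_pos": joint angles; "joint_vel": joint speeds; "tau": joint torques, N m; "tool_pos": TCP position; "tcp_rot": TCP orientation; "contact_force": force on the tool from outside, world axes, zero at the start; "wrist_torque": the same for the moment, N m; "width": opening from 0.0 (shut) to 1.0 (fully open); "finger_force": force on a finger pad.
Only numpy, scipy, OpenCV 4.12 (cv2) and the standard library are available. Lean on these libraries where they do the work, as an engineer would, in place of code of your own. Each camera call takes 0.05 s, during which the arm holds its last target. There are 200 camera calls.

## Task

The tape in the small strip feeder still shows an empty leader pocket under the pick window. With a fingertip, flick the feeder's black six-lobed wheel on, click by click, its top moving in the feed direction (towards the shutter end), until the first pocket with an inductor stands under the window; never run the tape past it. Only then push the clear shutter fully open by its upright lip, in the same direction, and leave it open for picking. Touch only the wheel and the shutter, not the tape; grip and lift nothing, and leave the feeder and the things around it standing where they are.

Things in the scene. Friction and masses are not known exactly. Their poses are not given: they have to be found in the camera images.
- feeder: Loose strip feeder, 1.8 kg, slides if pushed by 9 N. Grey base 92 x 230 mm, two aluminium side plates with the tape between. Origin: centre of underside; z up, -y is the FEED DIRECTION, -x the wheel's side. In its frame (mm): side plates x -2..38, top 67; window plate y -108..-26, top 69; shutter guides along the shutter's sides, top 73. Highest: wheel 83, shutter lip 85.
- wheel_hub (a point): Middle of the black finger wheel, on its axle (along the feeder's x): (-27, 25, 46) mm in the feeder's frame. 14 mm thick; hub radius 17.5; six lobes 8 mm wide, 60 deg apart, ends rounded (centres at radius 33, tips 37), open gaps between. At rest one lobe stands 20 deg short of the top: end centred 11 mm behind the axle, 31 above it; the next ahead is 40 deg past the top.
- feed_wheel (a joint): Wheel turn, rad; grows as its top moves in the feed direction. Click stops each 1.047 (60 deg); 0 = first loaded pocket under window. Starts 2 to 4 clicks below 0. About 2 N at a lobe starts it; past half way it snaps on to the next stop. A 16 mm finger let down behind the rear upper lobe, tip 23 mm above the axle, and moved level until its middle is 5 mm past the axle makes one click.
- tape_strip: Grey carrier tape 30 mm wide, 160 mm long, in the track; the wheel drives it 20 mm a click. Pockets 16 mm square, 20 mm apart: four empty ones lead, then four with dark square 14 mm inductors. Origin: centre of the first loaded pocket, level with the tape's top; axes as the feeder's.
- window (a point): Centre of the 19 mm square opening of the pick window, level with the tape's top: (20, -55, 65) mm in the feeder's frame, fixed to it. The first loaded pocket must stop here; it can be seen through the clear shutter.
- shutter (a joint): Travel of the clear shutter in the feed direction, m: 0 closed over the window, 0.032 fully open at its stop. Friction about 1.2 N; it stays where it is left.
- shutter_lip (a point): Top centre of the shutter's dark upright lip, 85 mm above the bench, moving with the shutter. The lip is 24 mm wide across the track, 4 mm thick along it, and rises 14 mm above the flat of the shutter, at its upstream end: push it from the wheel's end of the feeder, in the feed direction. Closed, it is at (20, -39) mm in the feeder's frame.
- bit_case: Bystander: dark flat bit case 44 x 100 x 16 mm, loose, behind the feeder; origin at the centre of its underside.
- drive_caddy: Bystander: black empty drive caddy 73 x 106 x 14 mm, loose; origin at the centre of its underside.

How it is judged:
By the outcome, as a careful person would: the job done as asked, in the order asked, and still so for the second after the job is handed in, with the robot touching nothing.
It also fails if it takes over 45 s, if anything falls off the work surface, if the arm or the gripper's body presses on something with over 40 N, if the wrist force passes 120 N, or if a joint passes its speed limit or range.

## Working session

There is one attempt and no reset: what is moved stays moved. The work goes in short steps, Python scripts to look and compute and a tool call to move; the robot and the scene stay as the last step left them, time stands still between calls to the robot, and variables do not carry over. Pictures are saved under pics/ and viewed, at most 10 in all, crops included, and the job is handed in when it is done.

Besides the shell and the picture viewer there is one more tool, called after "Call:" as name(argument=value, ...) on one line, values as JSON. drive_tool: Moves the arm, as the interface text tells. Its arguments: {"type":"object","properties":{"commands":{"type":"array"},"squeeze":{"type":"number"}},"required":["commands"]}

```bash
mkdir -p pics
python3 - <<'E'
from station import observe, imaging, manip
import cv2,numpy as np
s=observe();print(s['time_s'],s['tool_pos'],s['tcp_rot'],s['width'],manip.hold_point_z)
for n in('scene','top'):
    im=imaging.camera(n);cv2.imwrite(f'pics/{n}0.png',im[:,:,::-1]);c=imaging.calibration(n);print(n,c)
print(imaging.calibration('wrist'))
E
```

```text
0.0 [ 0.13868526 -0.60919001  0.21406202] [-3.14050820e+00 -1.12542494e-04  2.23782577e-01] 1.0001647684771204 -0.0188
scene {'fx': 507.4991585248117, 'fy': 507.4991585248117, 'cx': 275.62698344338946, 'cy': 204.95968407829136, 'extrinsics': array([[ 0.89478471, -0.20766091,  0.39526861,  0.06597332],
       [-0.4460841 , -0.45386989,  0.77136962, -1.20315971],
       [ 0.0192172 , -0.86653278, -0.49875007,  0.59601922],
       [ 0.        ,  0.        ,  0.        ,  1.        ]])}
top {'fx': 519.6395423510963, 'fy': 519.6395423510963, 'cx': 274.6053594073403, 'cy': 200.1400355331173, 'extrinsics': array([[-0.01900164, -0.99295028,  0.11699865,  0.33870101],
       [-0.99979188,  0.01973967,  0.0051524 , -0.40141761],
       [-0.0074256 , -0.11687639, -0.99311871,  1.12381398],
       [ 0.        ,  0.        ,  0.        ,  1.        ]])}
{'fx': 293.2087230784861, 'fy': 293.2087230784861, 'cx': 273.4768950651884, 'cy': 210.58481783047915, 'mount': array([[-1.30037648e-03, -9.56246985e-01, -2.92557707e-01,
         8.26447162e-02],
       [ 9.99999144e-01, -1.28684853e-03, -2.38689091e-04,
         2.64428808e-04],
       [-1.48231732e-04, -2.92557767e-01,  9.56247840e-01,
        -1.69702296e-01],
       [ 0.00000000e+00,  0.00000000e+00,  0.00000000e+00,
         1.00000000e+00]])}
```

View pics/scene0.png

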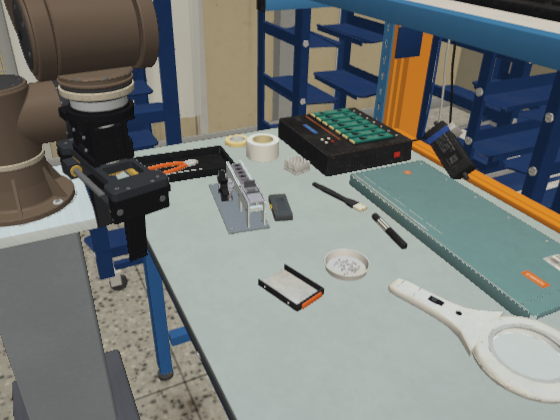

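View pics/top0.png

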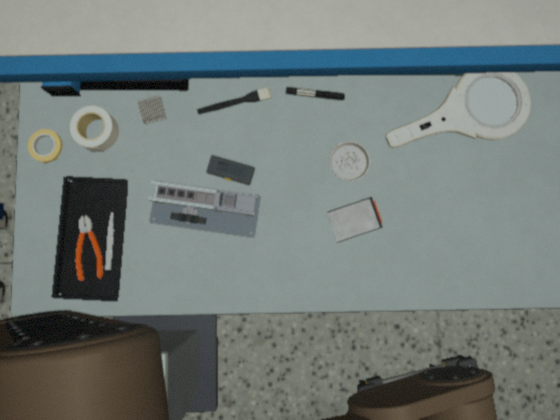

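The feeder is at about (205,208) in the top view, its feed direction pointing right (world -y). The wheel is at about (188,218), the shutter at about (230,200) and the bit case at (231,169). I'll enlarge this area.

Run:
```python
import cv2
a=cv2.imread('pics/top0.png')[145:250,135:275];cv2.imwrite('pics/topc.png',cv2.resize(a,(784,588),interpolation=cv2.INTER_CUBIC))
```

```text
(no output)
```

View pics/topc.png

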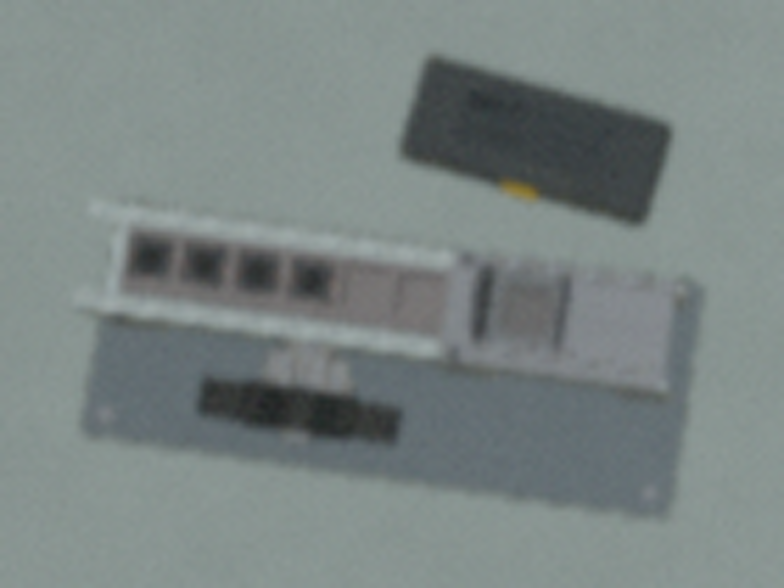

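```bash
cat > h.py <<'E'
from station import observe, imaging, manip, finish_job
import cv2,numpy as np
from scipy.optimize import least_squares
from scipy.spatial.transform import Rotation as R
def ray(c,E,uv,z):
    d=E[:3,:3]@[(uv[0]-c['cx'])/c['fx'],(uv[1]-c['cy'])/c['fy'],1];o=E[:3,3]
    return o+d*(z-o[2])/d[2]
def fit(P,W):
    P=np.array(P)/1000.;W=np.array(W)
    f=lambda q:(np.c_[P[:,0]*np.cos(q[2])-P[:,1]*np.sin(q[2])+q[0],P[:,0]*np.sin(q[2])+P[:,1]*np.cos(q[2])+q[1]]-W[:,:2]).ravel()
    r=least_squares(f,[.4,-.3,0],loss='soft_l1',f_scale=.002);return r.x,(f(r.x)*1000).round(1).reshape(-1,2)
E
python3 - <<'E'
from h import *
c=imaging.calibration('top');E=c['extrinsics']
D=[((527,308),(20,-55,65)),((485,302),(20,-39,80))]+[((u,v),(20,25+20*k,65)) for k,(u,v) in enumerate([(310,280),(257,272),(203,265),(150,257)])]
D+=[((85,435),(-46,115,5)),((665,517),(-46,-115,5)),((705,285),(46,-115,5)),((298,408),(-27,25,75))]
W=[ray(c,E,(135+(u+.5)/5.6-.5,145+(v+.5)/5.6-.5),p[2]/1000) for (u,v),p in D]
q,r=fit([p[:2] for _,p in D],W);print(q,r.tolist())
s=observe();print(s['tool_pos'],s['tcp_rot'])
E
```

```text
[ 0.45460154 -0.24440789 -0.15885271] [[-0.8, -0.2], [1.1, 1.9], [-0.1, -0.8], [-0.3, -0.6], [-0.1, -0.7], [-0.3, -0.5], [-0.4, 1.4], [-0.8, -2.3], [0.5, -0.1], [1.5, 3.9]]
[ 0.13869212 -0.60918755  0.21413764] [-3.14062458e+00 -1.03763402e-04  2.23748688e-01]
```

The fit is good to about 2 mm. The first inductor is 80 mm from the window, so 4 clicks. I'll push with the inner face of the trailing finger, gripper open and tool y along the feed. First I'll hover and check from close.

```bash
cat >> h.py <<'E'
Q=[0.4546,-0.2444,-0.1589]
def move(x,f,z,q=None,off=47.5):
    """print dp(cm)/dr for the trailing inner face at feeder (x,f), tip z (mm)"""
    q=q or Q; s=observe(); T=R.from_euler('xyz',s['tcp_rot']); c,sn=np.cos(q[2]),np.sin(q[2]); y=f-off
    w=np.array([q[0]+(c*x-sn*y)/1e3,q[1]+(sn*x+c*y)/1e3,z/1e3])
    G=R.from_euler('xyz',[np.pi,0,q[2]])
    print(s['time_s'],'dp',(T.inv().apply(w-s['tool_pos'])*100).round(2),'dr',(T.inv()*G).as_rotvec().round(4),'F',np.round(s['contact_force'],1),'w',round(s['width'],2))
E
python3 -c "
from h import *
move(-28,48,130)"
```

```text
0.1 dp [ 36.32 -29.64   8.45] dr [-1.000e-03  1.000e-04  3.826e-01] F [-0.6 -0.3 -0.4] w 1.0
```

Call:
drive_tool(commands=[{"dp": [36.3, -29.6, 5], "dr": [0, 0, 0.383], "claw": -1}, {"dp": [36.3, -29.6, 5], "dr": [0, 0, 0.383], "claw": -1}, {"dp": [36.3, -29.6, 5], "dr": [0, 0, 0.383], "claw": -1}, {"dp": [36.3, -29.6, 5], "dr": [0, 0, 0.383], "claw": -1}, {"dp": [36.3, -29.6, 5], "dr": [0, 0, 0.383], "claw": -1}, {"dp": [36.3, -29.6, 5], "dr": [0, 0, 0.383], "claw": -1}, {"dp": [36.3, -29.6, 5], "dr": [0, 0, 0.383], "claw": -1}, {"dp": [36.3, -29.6, 5], "dr": [0, 0, 0.383], "claw": -1}, {"dp": [36.3, -29.6, 5], "dr": [0, 0, 0.383], "claw": -1}, {"dp": [36.3, -29.6, 5], "dr": [0, 0, 0.383], "claw": -1}])

```text
time_s: 1.1
tool_pos: [0.4284, -0.2372, 0.1641]
tcp_rot: [-3.141, 0.001, -0.157]
contact_force: [-0.1, -0.5, -0.1]
width: 1.002
finger_force: 0.0
```

```bash
python3 -c "
from h import *
move(-28,48,130)"
```

```text
1.1 dp [-0.09  0.25  3.41] dr [-0.0006  0.0006  0.0022] F [-0.1 -0.5 -0.1] w 1.0
```

Call:
drive_tool(commands=[{"dp": [0, 0.2, 3.4], "dr": [0, 0, 0], "claw": -1}, {"dp": [0, 0.2, 3.4], "dr": [0, 0, 0], "claw": -1}, {"dp": [0, 0.2, 3.4], "dr": [0, 0, 0], "claw": -1}])

```text
time_s: 1.4
tool_pos: [0.4264, -0.2423, 0.1307]
tcp_rot: [-3.141, 0.001, -0.159]
contact_force: [-0.4, 0.1, 0.1]
width: 0.998
finger_force: 0.0
```

Run:
```python
from h import *
move(-28,48,130)
s=observe();im=imaging.camera('wrist');print(s['tool_pos'].tolist(),s['tcp_rot'].tolist())
cv2.imwrite('pics/w1.png',cv2.resize(im[:,:,::-1],(800,600),interpolation=cv2.INTER_CUBIC))
```

```text
1.4 dp [ 0.02 -0.28  0.07] dr [-0.0007  0.0015 -0.0005] F [-0.4  0.1  0.1] w 1.0
[0.42640272395922996, -0.24225026027097282, 0.130697995659187] [-3.1409101087596705, 0.0014682818070035353, -0.15943334075981874]
```

View pics/w1.png

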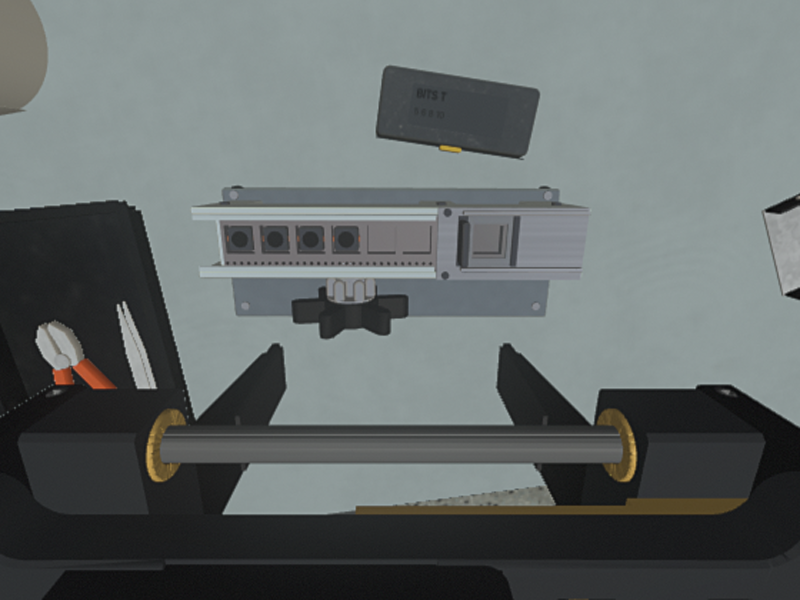

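The wrist view shows the first inductor at (346,239), the window at (489,238) and a pocket pitch of 35.7 px, which confirms exactly 4 clicks. I'll refine the pose with these points.

Run:
```python
from h import *
c=imaging.calibration('wrist')
T=np.eye(4);T[:3,:3]=R.from_euler('xyz',[-3.14091,.001468,-.159433]).as_matrix();T[:3,3]=[0.426403,-0.24225,0.130698]
E=T@c['mount']
D=[((489,238),(20,-55,65))]+[((u,v),(20,25+20*k,65)) for k,(u,v) in enumerate([(346,239),(310.5,238.5),(274.5,238.5),(239,238)])]
D+=[((233,317),(-46,115,5)),((546,316),(-46,-115,5)),((559,188),(46,-115,5)),((221,188),(46,115,5)),((351,297),(-20,25,46))]
W=[ray(c,E,((u+.5)*.7-.5,(v+.5)*.7-.5),p[2]/1000) for (u,v),p in D]
q,r=fit([p[:2] for _,p in D],W);print(q,r.tolist())
move(-28,47,69,list(q))
```

```text
[ 0.45318079 -0.24643851 -0.16092295] [[-0.5, 0.6], [-0.0, 0.2], [-0.3, 0.3], [-0.3, 0.0], [-0.6, 0.2], [1.0, -2.6], [0.7, 0.9], [0.3, -0.2], [0.3, -0.4], [-0.4, 0.2]]
1.45 dp [-0.12 -0.    6.23] dr [0.0001 0.0001 0.0011] F [-0.2 -0.2  0.4] w 1.0
```

Call:
drive_tool(commands=[{"dp": [-0.1, 0, 3], "dr": [0, 0, 0], "claw": -1}, {"dp": [-0.1, 0, 5], "dr": [0, 0, 0], "claw": -1}, {"dp": [-0.1, 0, 6.1], "dr": [0, 0, 0], "claw": -1}, {"dp": [-0.1, 0, 6.1], "dr": [0, 0, 0], "claw": -1}, {"dp": [-0.1, 0, 6.1], "dr": [0, 0, 0], "claw": -1}])

```text
time_s: 1.95
tool_pos: [0.426, -0.2426, 0.0705]
tcp_rot: [3.141, -0.001, -0.16]
contact_force: [-1.1, -0.0, 0.4]
width: 0.999
finger_force: 0.0
```

```bash
sed -i 's/^Q=.*/Q=[0.4536,-0.2460,-0.1605]/' h.py; python3 -c "
from h import *
move(-28,47,69);move(-28,13,69)"
```

```text
1.95 dp [-0.02 -0.05  0.15] dr [ 0.0005 -0.0009  0.0008] F [-1.1 -0.   0.4] w 1.0
1.95 dp [-0.02  3.35  0.15] dr [ 0.0005 -0.0009  0.0008] F [-1.1 -0.   0.4] w 1.0
```

Call:
drive_tool(commands=[{"dp": [0, 0.5, 0.1], "dr": [0, 0, 0], "claw": -1}, {"dp": [0, 1.0, 0.1], "dr": [0, 0, 0], "claw": -1}, {"dp": [0, 1.5, 0.1], "dr": [0, 0, 0], "claw": -1}, {"dp": [0, 2.0, 0.1], "dr": [0, 0, 0], "claw": -1}, {"dp": [0, 2.5, 0.1], "dr": [0, 0, 0], "claw": -1}, {"dp": [0, 2.9, 0.1], "dr": [0, 0, 0], "claw": -1}, {"dp": [0, 3.3, 0.1], "dr": [0, 0, 0], "claw": -1}, {"dp": [0, 3.3, 0.1], "dr": [0, 0, 0], "claw": -1}])

```text
time_s: 2.75
tool_pos: [0.4204, -0.2752, 0.0686]
tcp_rot: [3.141, -0.0, -0.16]
contact_force: [-1.3, 0.1, -0.4]
width: 0.999
finger_force: 0.0
```

Run:
```python
from h import *
move(-28,13,69)
s=observe();im=imaging.camera('wrist');print(s['tool_pos'].tolist(),s['tcp_rot'].tolist())
cv2.imwrite('pics/w2.png',cv2.resize(im[:,:,::-1],(800,600),interpolation=cv2.INTER_CUBIC))
```

```text
2.75 dp [ 0.01  0.03 -0.04] dr [ 0.0003 -0.0002  0.0008] F [-1.3  0.1 -0.4] w 1.0
[0.420413677705802, -0.27524710890285276, 0.06858267051588887] [3.1413075550047074, -0.00018957393242557963, -0.15967742278602715]
```

View pics/w2.png

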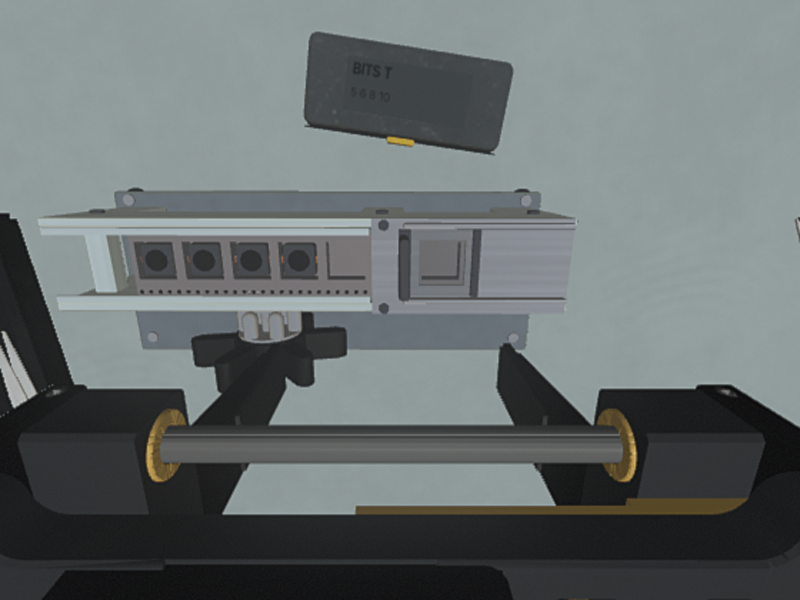

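The first inductor is now at (298,260), the window at (441,262) and the pitch is 47.3 px, so 3 pitches remain. One clean click was made and the feeder hasn't moved. Next: lift, go back and lower.

Call:
drive_tool(commands=[{"dp": [0, 0, -1.5], "dr": [0, 0, 0], "claw": -1}, {"dp": [0, 0, -3], "dr": [0, 0, 0], "claw": -1}, {"dp": [0, 0, -3], "dr": [0, 0, 0], "claw": -1}, {"dp": [0, -1.7, -3], "dr": [0, 0, 0], "claw": -1}, {"dp": [0, -3.3, -3], "dr": [0, 0, 0], "claw": -1}, {"dp": [0, -3.3, -3], "dr": [0, 0, 0], "claw": -1}, {"dp": [0, -3.3, -1.5], "dr": [0, 0, 0], "claw": -1}, {"dp": [0, -3.3, 0], "dr": [0, 0, 0], "claw": -1}, {"dp": [0, -3.3, 0], "dr": [0, 0, 0], "claw": -1}])

```text
time_s: 3.7
tool_pos: [0.4251, -0.2412, 0.0671]
tcp_rot: [-3.14, 0.003, -0.159]
contact_force: [0.8, 0.3, -0.7]
width: 1.002
finger_force: 0.0
```

Call:
drive_tool(commands=[{"dp": [0, 0.5, 0], "dr": [0, 0, 0], "claw": -1}, {"dp": [0, 1.0, 0], "dr": [0, 0, 0], "claw": -1}, {"dp": [0, 1.5, 0], "dr": [0, 0, 0], "claw": -1}, {"dp": [0, 2.0, 0], "dr": [0, 0, 0], "claw": -1}, {"dp": [0, 2.5, 0], "dr": [0, 0, 0], "claw": -1}, {"dp": [0, 2.9, 0], "dr": [0, 0, 0], "claw": -1}, {"dp": [0, 3.3, 0], "dr": [0, 0, 0], "claw": -1}, {"dp": [0, 3.3, 0], "dr": [0, 0, 0], "claw": -1}])

```text
time_s: 4.5
tool_pos: [0.4204, -0.2753, 0.0686]
tcp_rot: [3.141, -0.0, -0.16]
contact_force: [0.6, -0.8, 1.2]
width: 1.002
finger_force: 0.0
```

Run:
```python
from h import *
move(-28,13,69)
im=imaging.camera('wrist')
cv2.imwrite('pics/w3.png',cv2.resize(im[:,:,::-1],(800,600),interpolation=cv2.INTER_CUBIC))
```

```text
4.5 dp [ 0.01  0.03 -0.04] dr [ 0.0003 -0.0002  0.0008] F [ 0.6 -0.8  1.2] w 1.0
```

View pics/w3.png

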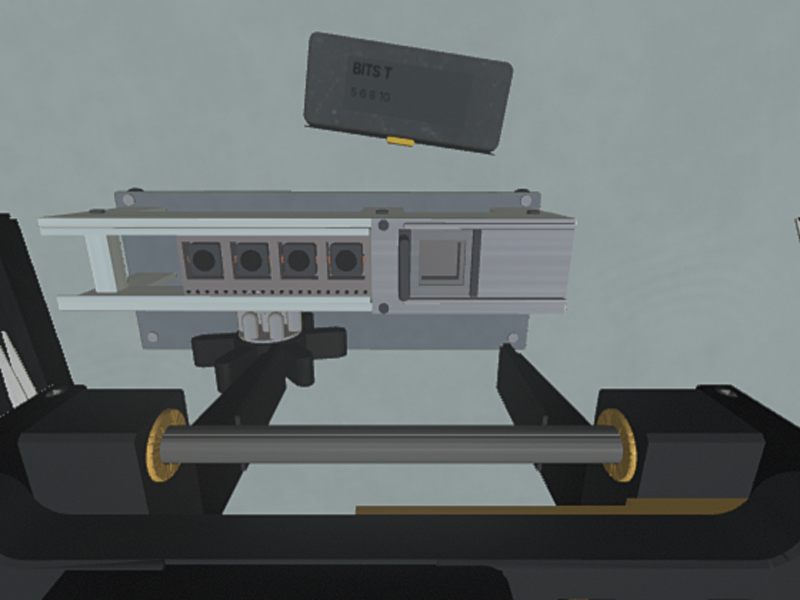

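The inductors advanced exactly one pitch: the first is at (346,260) and the window at (441,262), so two clicks remain. The feeder hasn't moved. Two more of the same cycle.

Call:
drive_tool(commands=[{"dp": [0, 0, -1.5], "dr": [0, 0, 0], "claw": -1}, {"dp": [0, 0, -3], "dr": [0, 0, 0], "claw": -1}, {"dp": [0, 0, -3], "dr": [0, 0, 0], "claw": -1}, {"dp": [0, -1.7, -3], "dr": [0, 0, 0], "claw": -1}, {"dp": [0, -3.3, -3], "dr": [0, 0, 0], "claw": -1}, {"dp": [0, -3.3, -3], "dr": [0, 0, 0], "claw": -1}, {"dp": [0, -3.3, -1.5], "dr": [0, 0, 0], "claw": -1}, {"dp": [0, -3.3, 0], "dr": [0, 0, 0], "claw": -1}, {"dp": [0, -3.3, 0], "dr": [0, 0, 0], "claw": -1}])

```text
time_s: 5.45
tool_pos: [0.4251, -0.2412, 0.0671]
tcp_rot: [-3.14, 0.003, -0.159]
contact_force: [0.4, 0.5, -1.0]
width: 0.998
finger_force: 0.0
```

Call:
drive_tool(commands=[{"dp": [0, 0.5, 0], "dr": [0, 0, 0], "claw": -1}, {"dp": [0, 1.0, 0], "dr": [0, 0, 0], "claw": -1}, {"dp": [0, 1.5, 0], "dr": [0, 0, 0], "claw": -1}, {"dp": [0, 2.0, 0], "dr": [0, 0, 0], "claw": -1}, {"dp": [0, 2.5, 0], "dr": [0, 0, 0], "claw": -1}, {"dp": [0, 2.9, 0], "dr": [0, 0, 0], "claw": -1}, {"dp": [0, 3.3, 0], "dr": [0, 0, 0], "claw": -1}, {"dp": [0, 3.3, 0], "dr": [0, 0, 0], "claw": -1}])

```text
time_s: 6.25
tool_pos: [0.4204, -0.2752, 0.0686]
tcp_rot: [3.141, -0.0, -0.16]
contact_force: [0.2, -0.4, 1.0]
width: 1.001
finger_force: 0.0
```

Run:
```python
from h import *
move(-28,13,69)
im=imaging.camera('wrist')
cv2.imwrite('pics/w4.png',im[120:260,:,::-1])
```

```text
6.25 dp [ 0.01  0.03 -0.04] dr [ 0.0003 -0.0002  0.0008] F [ 0.2 -0.4  1. ] w 1.0
```

View pics/w4.png

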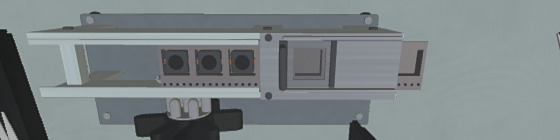

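The window still shows an empty pocket at (309,60), and the first inductor is hidden one pitch upstream of it. One more click.

Call:
drive_tool(commands=[{"dp": [0, 0, -1.5], "dr": [0, 0, 0], "claw": -1}, {"dp": [0, 0, -3], "dr": [0, 0, 0], "claw": -1}, {"dp": [0, 0, -3], "dr": [0, 0, 0], "claw": -1}, {"dp": [0, -1.7, -3], "dr": [0, 0, 0], "claw": -1}, {"dp": [0, -3.3, -3], "dr": [0, 0, 0], "claw": -1}, {"dp": [0, -3.3, -3], "dr": [0, 0, 0], "claw": -1}, {"dp": [0, -3.3, -1.5], "dr": [0, 0, 0], "claw": -1}, {"dp": [0, -3.3, 0], "dr": [0, 0, 0], "claw": -1}, {"dp": [0, -3.3, 0], "dr": [0, 0, 0], "claw": -1}])

```text
time_s: 7.2
tool_pos: [0.4251, -0.2412, 0.0671]
tcp_rot: [-3.14, 0.003, -0.159]
contact_force: [-0.5, -0.1, 0.0]
width: 0.997
finger_force: 0.0
```

Call:
drive_tool(commands=[{"dp": [0, 0.5, 0], "dr": [0, 0, 0], "claw": -1}, {"dp": [0, 1.0, 0], "dr": [0, 0, 0], "claw": -1}, {"dp": [0, 1.5, 0], "dr": [0, 0, 0], "claw": -1}, {"dp": [0, 2.0, 0], "dr": [0, 0, 0], "claw": -1}, {"dp": [0, 2.5, 0], "dr": [0, 0, 0], "claw": -1}, {"dp": [0, 2.9, 0], "dr": [0, 0, 0], "claw": -1}, {"dp": [0, 3.3, 0], "dr": [0, 0, 0], "claw": -1}, {"dp": [0, 3.3, 0], "dr": [0, 0, 0], "claw": -1}])

```text
time_s: 8.0
tool_pos: [0.4204, -0.2752, 0.0686]
tcp_rot: [3.141, -0.0, -0.16]
contact_force: [-0.8, -0.2, -1.3]
width: 0.997
finger_force: 0.0
```

Call:
drive_tool(commands=[{"dp": [0, 0, -1.5], "dr": [0, 0, 0], "claw": -1}, {"dp": [0, 0, -3], "dr": [0, 0, 0], "claw": -1}, {"dp": [0, 0, -4], "dr": [0, 0, 0], "claw": -1}, {"dp": [0, 0, -4], "dr": [0, 0, 0], "claw": -1}])

```text
time_s: 8.4
tool_pos: [0.4209, -0.2749, 0.1097]
tcp_rot: [3.14, -0.002, -0.159]
contact_force: [0.2, -0.4, 0.2]
width: 1.004
finger_force: 0.0
```

Run:
```python
from h import *
move(20,-15,105);move(20,-15,77)
im=imaging.camera('wrist')
cv2.imwrite('pics/w5.png',cv2.resize(im[100:260,100:500,::-1],(800,320),interpolation=cv2.INTER_CUBIC))
```

```text
8.4 dp [4.76 2.88 0.48] dr [ 0.0012 -0.0018  0.0014] F [ 0.2 -0.4  0.2] w 1.0
8.4 dp [4.76 2.88 3.28] dr [ 0.0012 -0.0018  0.0014] F [ 0.2 -0.4  0.2] w 1.0
```

View pics/w5.png

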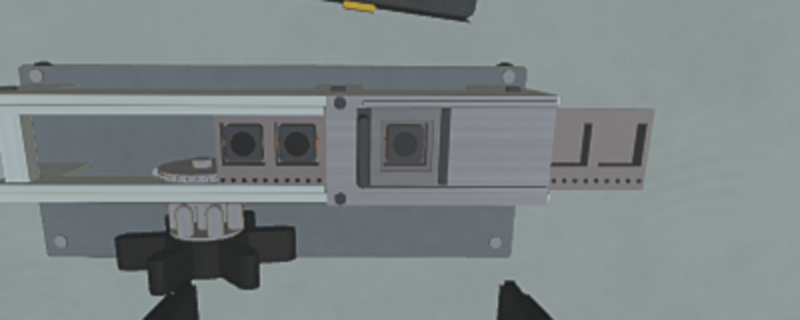

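The first inductor sits centred under the window at (405,145). Now the shutter lip, at (363,148).

Call:
drive_tool(commands=[{"dp": [2.5, 1.5, 0], "dr": [0, 0, 0], "claw": -1}, {"dp": [4.8, 2.9, 0], "dr": [0, 0, 0], "claw": -1}, {"dp": [4.8, 2.9, 0], "dr": [0, 0, 0], "claw": -1}, {"dp": [4.8, 2.9, 1.5], "dr": [0, 0, 0], "claw": -1}, {"dp": [4.8, 2.9, 2.6], "dr": [0, 0, 0], "claw": -1}, {"dp": [4.8, 2.9, 3.2], "dr": [0, 0, 0], "claw": -1}, {"dp": [4.8, 2.9, 3.2], "dr": [0, 0, 0], "claw": -1}, {"dp": [4.8, 2.9, 3.2], "dr": [0, 0, 0], "claw": -1}])

```text
time_s: 9.25
tool_pos: [0.4632, -0.3108, 0.0767]
tcp_rot: [3.142, 0.0, -0.159]
contact_force: [0.2, -1.0, -0.0]
width: 1.0
finger_force: 0.0
```

```bash
python3 -c "
from h import *
move(20,-69,77)"
```

```text
9.25 dp [ 0.01  5.41 -0.03] dr [0.     0.0001 0.0013] F [ 0.2 -1.  -0. ] w 1.0
```

Push to just short of the stop first, then creep up to it watching force.

Call:
drive_tool(commands=[{"dp": [0, 0.8, 0], "dr": [0, 0, 0], "claw": -1}, {"dp": [0, 1.5, 0], "dr": [0, 0, 0], "claw": -1}, {"dp": [0, 2.1, 0], "dr": [0, 0, 0], "claw": -1}, {"dp": [0, 2.7, 0], "dr": [0, 0, 0], "claw": -1}, {"dp": [0, 3.3, 0], "dr": [0, 0, 0], "claw": -1}, {"dp": [0, 3.8, 0], "dr": [0, 0, 0], "claw": -1}, {"dp": [0, 4.3, 0], "dr": [0, 0, 0], "claw": -1}, {"dp": [0, 4.7, 0], "dr": [0, 0, 0], "claw": -1}, {"dp": [0, 5.0, 0], "dr": [0, 0, 0], "claw": -1}, {"dp": [0, 5.0, 0], "dr": [0, 0, 0], "claw": -1}])

```text
time_s: 10.25
tool_pos: [0.4552, -0.3607, 0.0766]
tcp_rot: [3.141, -0.0, -0.159]
contact_force: [0.2, 0.1, 0.9]
width: 1.0
finger_force: 0.0
```

Call:
drive_tool(commands=[{"dp": [0, 0.1, 0], "dr": [0, 0, 0], "claw": -1}, {"dp": [0, 0.2, 0], "dr": [0, 0, 0], "claw": -1}, {"dp": [0, 0.2, 0], "dr": [0, 0, 0], "claw": -1}])

```text
time_s: 10.55
tool_pos: [0.455, -0.3622, 0.0766]
tcp_rot: [3.142, 0.0, -0.159]
contact_force: [0.4, 0.4, -0.3]
width: 1.0
finger_force: 0.2
```

Run:
```python
from h import *
move(20,-69,77)
im=imaging.camera('wrist')
cv2.imwrite('pics/w6.png',cv2.resize(im[100:280,60:460,::-1],(800,360),interpolation=cv2.INTER_CUBIC))
```

```text
10.55 dp [ 0.    0.2  -0.04] dr [0.0001 0.0001 0.0014] F [ 0.4  0.4 -0.3] w 1.0
```

View pics/w6.png

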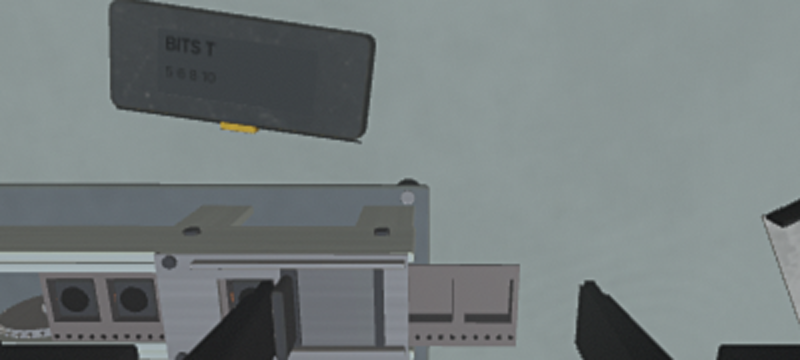

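The lip, at (287,300), is moving with the finger and the front bar is near the end. I'll creep on until the stop shows in the force.

Call:
drive_tool(commands=[{"dp": [0, 0.1, 0], "dr": [0, 0, 0], "claw": -1}, {"dp": [0, 0.15, 0], "dr": [0, 0, 0], "claw": -1}, {"dp": [0, 0.15, 0], "dr": [0, 0, 0], "claw": -1}])

```text
time_s: 10.9
tool_pos: [0.4548, -0.3638, 0.0766]
tcp_rot: [3.141, -0.0, -0.159]
contact_force: [-0.4, 1.2, -1.1]
width: 1.002
finger_force: 0.4
```

Call:
drive_tool(commands=[{"dp": [0, 0.1, 0], "dr": [0, 0, 0], "claw": -1}, {"dp": [0, 0.1, 0], "dr": [0, 0, 0], "claw": -1}])

```text
time_s: 11.1
tool_pos: [0.4546, -0.3643, 0.0766]
tcp_rot: [-3.141, 0.0, -0.16]
contact_force: [1.5, 4.8, 1.2]
width: 0.998
finger_force: 2.3
```

The force rose to about 5 N exactly where the stop was expected (32 mm of travel), below the feeder's 9 N sliding limit. Now back off, lift and check.

Call:
drive_tool(commands=[{"dp": [0, -0.4, 0], "dr": [0, 0, 0], "claw": -1}, {"dp": [0, -0.8, 0], "dr": [0, 0, 0], "claw": -1}, {"dp": [0, -0.8, 0], "dr": [0, 0, 0], "claw": -1}, {"dp": [0, -0.8, -2], "dr": [0, 0, 0], "claw": -1}, {"dp": [0, -0.8, -4], "dr": [0, 0, 0], "claw": -1}, {"dp": [-4, -0.8, -6], "dr": [0, 0, 0], "claw": -1}, {"dp": [-5, -0.8, -7], "dr": [0, 0, 0], "claw": -1}, {"dp": [-5, -0.8, -7], "dr": [0, 0, 0], "claw": -1}, {"dp": [-5, -0.8, -7], "dr": [0, 0, 0], "claw": -1}])

```text
time_s: 12.0
tool_pos: [0.4071, -0.3493, 0.1466]
tcp_rot: [3.141, -0.001, -0.16]
contact_force: [-0.0, 0.2, 0.5]
width: 1.004
finger_force: 0.0
```

Run:
```python
from h import *
s=observe();im=imaging.camera('wrist');print(s['tool_pos'].tolist(),s['tcp_rot'].tolist(),s['contact_force'])
cv2.imwrite('pics/w7.png',cv2.resize(im[80:280,60:460,::-1],(800,400),interpolation=cv2.INTER_CUBIC))
```

```text
[0.40705371203262813, -0.3493225821987595, 0.1466464456906535] [3.1408708392546583, -0.000873249529637965, -0.15964342240649287] [-0.04859761  0.19812072  0.49880199]
```

View pics/w7.png

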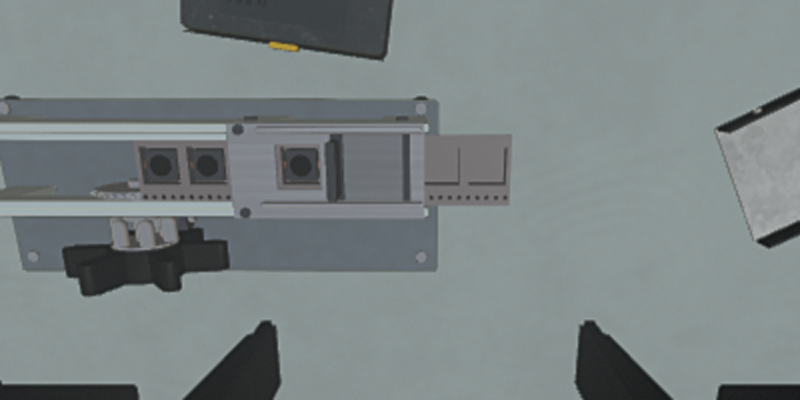

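The inductor is centred in the open window at (300,166). The lip, at (335,168), is about 16 mm past it, so the shutter is at its stop, and the feeder and bystanders are in place.

```bash
python3 -c "
from station import finish_job
print(finish_job())"
```

```text
the job is handed in; nothing more can be done
None
```

The job is handed in: four wheel clicks brought the first inductor under the window, then the shutter was pushed open to its stop, and the last wrist view showed the feeder and its surroundings in place.

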